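# Stop the nut mill, lock its cup on and start it on the lowest speed

## Task

The nut mill has been left with one of its speed keys down, so it would start the moment a cup is fitted. Press its red stop key so that the speed key pops up; then set the filled grinding cup on the mill's collar, push it down and turn it clockwise until it locks, and let it go; and only then press the lowest speed key, the one next to the stop key, so that it stays down and the stop key pops up. Leave the other things on the bench where they are.

Things in the scene. Friction and masses are not known exactly. Their poses are not given: they have to be found in the camera images.
- mill: the nut mill, a white bench machine fixed to the bench, 300 x 210 mm, origin under its middle. Its x axis points from its key end to its collar end, y to the side of the red stop key, z up. At -x a steel key panel 70 mm above the bench, keys in a row along y, 100 mm from the origin; at +x a round tower, 134 mm across and 135 mm high, with the collar
- mill_collar (a point): centre of the collar's open top face (axes as the mill's), 135 mm above the bench. The recess has a steel lip, 79 mm inner diameter, with two opposite openings 40 degrees wide for the cup's lugs. Under the lip the lugs can turn only clockwise (from above), 80 degrees from the middle of the openings to a stop, where they lie along the mill's x axis, towards two red dots
- mill_opening (a point): white line on the collar's rim at the middle of one lug opening, 58 mm from the collar's axis, 80 degrees anticlockwise (from above) of the mill's x axis; the other opening is opposite
- mill_drive (a joint): sprung rubber drive plate in the recess, how far it is down: 0 free, 0.012 bottom, 1.5 N per mm. Set with its lugs in the openings the cup rests on it, its centre about 39.5 mm above the collar's face, and cannot turn. Pushed down to 34 mm or lower (30.5 is the bottom; 7 to 14 N) and kept there it turns; let go at the stop it springs up 3 mm, to 37 mm, into the lock
- cup_mid (a point): centre (half-way up, 54 mm over the underside) of the filled grinding cup, 0.45 kg, 108 mm tall, closed end up: metal, 66 mm across from 22 to 100 mm over the underside (grip it there), on a black base 73 mm across. Two opposite orange lugs along its x axis reach 45 mm from the axis, 12 mm wide, 8 to 13 mm over the underside; an orange line on its top lies over them. Same either way round
- key_stop (a joint): red stop key of the mill's bank of five: how far it is down, 0 = up, 0.0096 = held down, 0.011 = against its stop
- key_stop_top (a point): red stop key, at the mill's +y end of the row, 64 mm from its middle; centre of its cap's top, 40 mm (mill's x) x 25 mm, keys 32 mm apart. Up, the top is 15 mm over the key panel; the point sinks with the key. Pressed straight down it clicks at half travel (4 N) and then stays down 9.6 mm when let go, while the key that was down pops up by itself
- key_low (a joint): lowest speed key of the mill's bank of five: how far it is down, 0 = up, 0.0096 = held down, 0.011 = against its stop
- key_low_top (a point): lowest speed key, grey, next to the stop key, one black bar on the panel beside it; centre of its cap's top, 40 mm (mill's x) x 25 mm, keys 32 mm apart. Up, the top is 15 mm over the key panel; the point sinks with the key. Pressed straight down it clicks at half travel (4 N) and then stays down 9.6 mm when let go, while the key that was down pops up by itself
- key_a (a joint): higher speed key of the mill's bank of five: how far it is down, 0 = up, 0.0096 = held down, 0.011 = against its stop
- key_a_top (a point): one of three identical grey higher speed keys beyond the lowest one (one of the three is left down); centre of its cap's top, 40 mm (mill's x) x 25 mm, keys 32 mm apart. Up, the top is 15 mm over the key panel; the point sinks with the key. Pressed straight down it clicks at half travel (4 N) and then stays down 9.6 mm when let go, while the key that was down pops up by itself
- key_b (a joint): higher speed key of the mill's bank of five: how far it is down, 0 = up, 0.0096 = held down, 0.011 = against its stop
- key_b_top (a point): one of three identical grey higher speed keys beyond the lowest one (one of the three is left down); centre of its cap's top, 40 mm (mill's x) x 25 mm, keys 32 mm apart. Up, the top is 15 mm over the key panel; the point sinks with the key. Pressed straight down it clicks at half travel (4 N) and then stays down 9.6 mm when let go, while the key that was down pops up by itself
- key_c (a joint): higher speed key of the mill's bank of five: how far it is down, 0 = up, 0.0096 = held down, 0.011 = against its stop
- key_c_top (a point): one of three identical grey higher speed keys beyond the lowest one (one of the three is left down); centre of its cap's top, 40 mm (mill's x) x 25 mm, keys 32 mm apart. Up, the top is 15 mm over the key panel; the point sinks with the key. Pressed straight down it clicks at half travel (4 N) and then stays down 9.6 mm when let go, while the key that was down pops up by itself
- squeeze: white squeeze bottle with a yellow cap, 54 mm across, 170 mm tall; origin at the centre of its underside. A bystander
- spice_jar: small amber spice jar with a steel cap, 52 mm across, 85 mm tall; origin at the centre of its underside. A bystander
- sugar_jar: white jar with a white lid, 72 mm across, 110 mm tall; origin at the centre of its underside. A bystander
- measure: small steel measuring mug, 72 mm across, 65 mm tall; origin at the centre of its underside. A bystander
- nut_bowl: steel bowl, 140 mm across, 55 mm tall; origin at the centre of its underside. A bystander
- scraper: dough scraper lying flat: a steel blade 100 x 150 mm with a 28 mm thick wooden handle along one edge; origin at the centre of its underside. A bystander
- spatula: steel spatula with a wooden handle lying flat, 280 mm long, 20 mm thick; origin at the centre of its underside. A bystander
There are look-alikes about, which are no part of the job. What is shaped like the part that bears cup_mid but pink or yellow is not meant.

How it is judged:
By the outcome, as a careful person would: the job done as asked, in the order asked, and still so for the second after the job is handed in, with the robot touching nothing.
It also fails if it takes over 61 s, if anything falls off the work surface, if the arm or the gripper's body presses on something with over 40 N, if the wrist force passes 120 N, or if a joint passes its speed limit or range.

## Robot

A 7-joint arm with a two-finger parallel gripper is mounted at the origin on the work surface. World frame = base frame: x ahead of the robot, y to its left, z up, the work surface at z = 0. Lengths are in m, angles in degrees, forces in N, time in s.
With the tool pointing down it reaches from about 0.35 to 0.775 m from the base axis. Payload 3.1 kg.
Tool frame: the origin (TCP) lies on the centre line of the jaws, within the pads' length; the fingertips stand 17 mm ahead of it and the grasp point (between the pads) lies 2 mm behind it (robot.tip_reach is the distance from the TCP to the fingertips, in m); z points along the fingers, y is the direction in which the jaws open and shut (so a half turn about z gives the same grasp; the last joint's range is limited). The gripper opens to 85 mm and grips with 20 to 120 N. Pads are 22 mm wide; open, the fingers measure 114 mm over their backs; the gripper's body (76 mm by 85 mm) begins 54 mm behind the grasp point. The pads swing forward as they close: fully open they stand 13 mm farther back than shut.
Start: joints at [70.491, 17.813, 0.802, 86.603, -0.252, 75.585, -1.558], TCP at [0.162, -0.526, 0.248] pointing down, gripper open.
Joint ranges: [-154.91, 154.91], [-16.99, 109.72], [-72.82, 74.43], [7.12, 147.25], [-82.49, 262.49], [11.32, 116.49], [-174.64, 174.64]. Speed limits (degrees/s): [159.86, 159.86, 180, 180, 180, 180, 180].

## Interface

Orientations are given as [roll, pitch, yaw] about the fixed x, y, z axes, in that order (R = Rz(yaw) Ry(pitch) Rx(roll)).
In Python, from station import robot, fingers, vision, workorder, recognise gives the robot as it stands. Calls block until the motion is done:
- robot.move_to(position, orientation): joint-space move of the TCP to a pose.
- robot.line_to(position, orientation=None, velocity=0.15, f_stop=None): straight line of the TCP; orientation=None keeps the orientation; velocity is the mean speed in m/s. With f_stop (N) it stops when the force on the tool has changed by that much, and returns True; else False.
- robot.move_j(angles): joint-space move.
- fingers.gripper_to(opening, force=None): opening from 0.0 (shut) to 1.0 (fully open); force is the grip in N (None keeps the last); returns when the fingers have stopped.
- robot.pause(seconds).
- robot.inverse_kinematics(position, orientation): joint angles nearest the present ones, or None.
- vision.grab_frame(name): name is "side" or "top" or "wrist"; returns the picture (400x640x3 uint8, red, green, blue); there is no depth.
- vision.calibration(name): a dict with "mtx" (3x3 intrinsics, pixels), "extrinsics" (4x4, takes a point from world to camera coordinates); the wrist camera has in their place "T_tool_cam" (4x4, takes a point from camera to tool coordinates, whose origin is the TCP and whose axes are the flange's). Camera axes: x right, y up, looking along -z (the intrinsics and any distortion apply to the point x, -y, -z); pixel columns grow to the right and rows downward; lengths in m; the calibration is good to about 2 mm. A picture is of the moment at which its call begins: read the wrist's pose just before it. calibration takes no time and is no camera call.
A pose or a line that the arm cannot do raises robot.PlanningError and nothing moves.
- workorder.close_job(): hands the job in, once; it reports no verdict.
Trained networks look in the newest picture that a camera, given by its name, has taken for a name from the list of things; names that differ only in an ending like _2 or _b are one class to them, and where a whole thing is asked for, a point or a joint stands for the part that bears it (a point fixed in the world has none). Each returns a list of dicts, best first, with "p" (0 to 1); they miss things now and then, are a little off and sometimes report something else, mostly with a low value. They report only what shows in the picture. A call takes as long as a camera call. They do not tell look-alikes from the thing itself.
- recognise(label, camera): "rect" ([centre column, centre row, width, height] in pixels, round what is visible of it).
Readings, each from a call of its own:
- robot.current_time_s(): time.
- robot.current_joint_positions(): joint angles.
- robot.current_dq(): joint speeds.
- robot.current_joint_torque(): joint torques, N m.
- robot.current_tool_pos(): TCP position.
- robot.current_eef_rot(): TCP orientation.
- robot.current_contact_force(): force on the tool from outside, world axes, zero at the start.
- robot.current_torque(): the same for the moment, N m.
- robot.current_finger_gap(): opening from 0.0 (shut) to 1.0 (fully open).
Only numpy, scipy, OpenCV 4.12 (cv2) and the standard library are available. Lean on these libraries where they do the work, as an engineer would, in place of code of your own. Each camera call takes 0.05 s, during which the arm holds its last target.

## Working session

There is one attempt and no reset: what is moved stays moved. The work goes in short steps, each a Python script; the robot and the scene stay as the last script left them, time stands still between calls to the robot, and variables do not carry over. Pictures are saved under pics/ and viewed, and the job is handed in when it is done.

```bash
ls; mkdir -p pics
python3 - <<'E'
from station import robot, fingers, vision, workorder, recognise
import cv2
for n in ("side","top","wrist"):
    f=vision.grab_frame(n); cv2.imwrite(f"pics/{n}0.png",f[:,:,::-1])
    c=vision.calibration(n); print(n,{k:(v.round(4).tolist() if hasattr(v,'round') else v) for k,v in c.items()})
print(robot.current_time_s(),robot.current_tool_pos(),robot.current_eef_rot(),robot.tip_reach)
E
```

```text
pics
side {'mtx': [[437.3333, 0.0, 320.1268], [0.0, 437.3333, 198.2825], [0.0, 0.0, 1.0]], 'extrinsics': [[0.9961, -0.0877, -0.0119, -0.5577], [0.0615, 0.589, 0.8058, -0.1482], [-0.0637, -0.8033, 0.5921, -1.2402], [0.0, 0.0, 0.0, 1.0]]}
top {'mtx': [[423.7279, 0.0, 317.655], [0.0, 423.7279, 195.6685], [0.0, 0.0, 1.0]], 'extrinsics': [[0.0124, -0.9999, 0.0013, 0.017], [0.9843, 0.0124, 0.1759, -0.5631], [-0.1759, -0.0009, 0.9844, -1.5648], [0.0, 0.0, 0.0, 1.0]]}
wrist {'mtx': [[310.2808, 0.0, 317.1816], [0.0, 310.2808, 203.4621], [0.0, 0.0, 1.0]], 'T_tool_cam': [[0.0001, 0.9594, 0.2821, 0.071], [1.0, 0.0, -0.0007, -0.0007], [-0.0007, 0.2821, -0.9594, -0.1251], [0.0, 0.0, 0.0, 1.0]]}
0.15 [ 0.16176707 -0.52511701  0.24745713] [-1.79894894e+02  3.18256923e-03  1.71201292e+01] 0.017
```

View pics/top0.png

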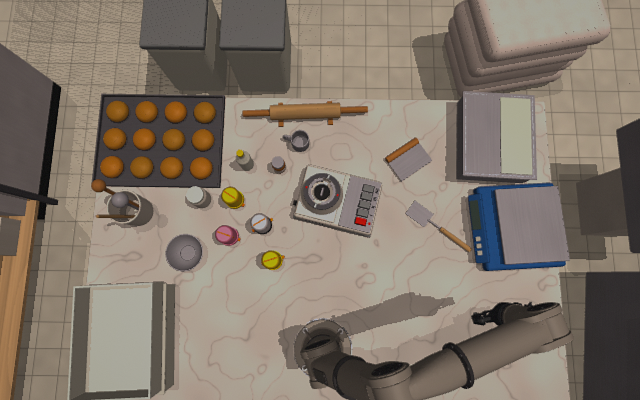

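View pics/side0.png

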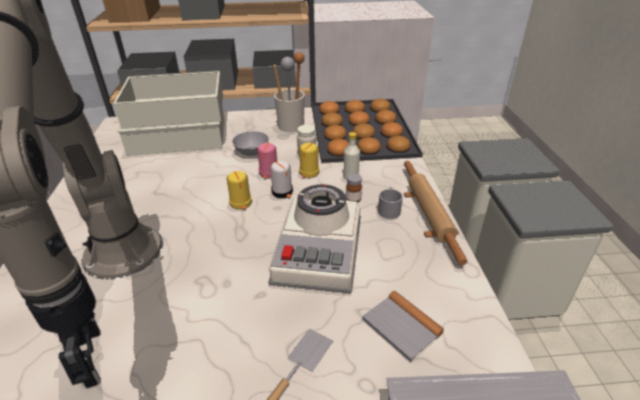

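View pics/wrist0.png

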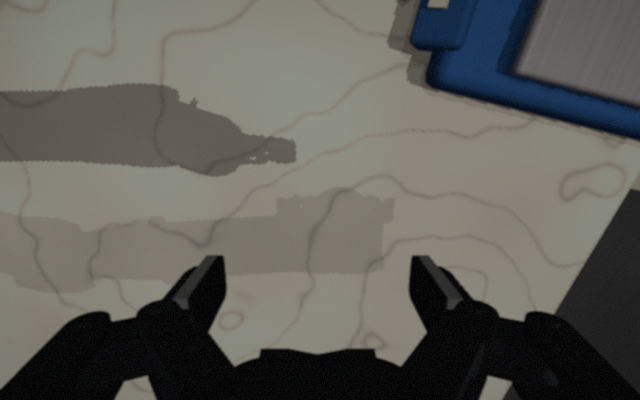

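```bash
cat > h.py <<'E'
import numpy as np, cv2
from station import robot, fingers, vision, workorder, recognise
F=np.diag([1,-1,-1])
def cam(n,pose=None):
    c=vision.calibration(n); K=np.array(c["mtx"])
    if n=="wrist":
        p,R=pose; T=np.eye(4);T[:3,:3]=R;T[:3,3]=p
        E=np.linalg.inv(T@np.array(c["T_tool_cam"]))
    else: E=np.array(c["extrinsics"])
    return K,E
def unproj(ce,uv,z):
    K,E=ce; R=E[:3,:3];o=-R.T@E[:3,3]
    d=R.T@F@np.linalg.inv(K)@np.array([uv[0],uv[1],1.0])
    return o+d*(z-o[2])/d[2]
def proj(ce,P):
    K,E=ce; q=K@F@(E[:3,:3]@np.asarray(P,float)+E[:3,3]); return q[:2]/q[2]
def Rot(e):
    from scipy.spatial.transform import Rotation as S
    return S.from_euler('xyz',e,degrees=True).as_matrix()
def pose(): return np.array(robot.current_tool_pos()),Rot(robot.current_eef_rot())
E
python3 - <<'E'
import cv2,numpy as np
from h import *
im=cv2.imread("pics/top0.png")
cv2.imwrite("pics/topz.png",cv2.resize(im[150:280,200:400],None,fx=4,fy=4,interpolation=cv2.INTER_CUBIC))
im=cv2.imread("pics/side0.png")
cv2.imwrite("pics/sidez.png",cv2.resize(im[140:300,220:420],None,fx=3.7,fy=3.7,interpolation=cv2.INTER_CUBIC))
print(vision.calibration("top").keys())
for l in("cup_mid","mill","key_stop","key_low","key_a"):
    for n in ("top","side"): print(l,n,[(np.round(d["rect"],1).tolist(),round(d["p"],2)) for d in recognise(l,n)])
E
```

```text
dict_keys(['mtx', 'extrinsics'])
cup_mid top [([231.5, 195.4, 22.4, 23.9], 0.87), ([229.6, 236.2, 21.4, 21.5], 0.79), ([274.8, 259.1, 23.3, 22.9], 0.75), ([260.4, 223.1, 21.1, 20.1], 0.65)]
cup_mid side [([309.1, 160.4, 24.0, 39.1], 0.89), ([268.1, 160.2, 17.9, 36.5], 0.83), ([283.4, 178.8, 20.5, 40.2], 0.81), ([239.4, 190.6, 24.0, 38.5], 0.81)]
mill top [([336.7, 201.4, 89.8, 69.1], 0.84)]
mill side [([316.3, 238.0, 94.6, 110.0], 0.73), ([304.9, 135.9, 22.7, 21.0], 0.57), ([353.4, 153.8, 16.8, 46.3], 0.37)]
key_stop top [([364.8, 206.4, 10.3, 5.6], 0.72), ([359.8, 219.3, 10.8, 9.0], 0.6), ([362.2, 212.6, 12.2, 5.1], 0.3)]
key_stop side [([287.4, 253.4, 12.4, 16.9], 0.64)]
key_low top [([362.2, 212.4, 10.9, 9.7], 0.4)]
key_low side []
key_a top [([369.1, 189.2, 11.3, 6.2], 0.59), ([367.1, 199.0, 14.4, 9.2], 0.39)]
key_a side [([325.6, 256.4, 9.1, 15.0], 0.66), ([338.8, 258.6, 10.1, 7.4], 0.52), ([313.4, 255.7, 12.2, 14.6], 0.49)]
```

View pics/topz.png

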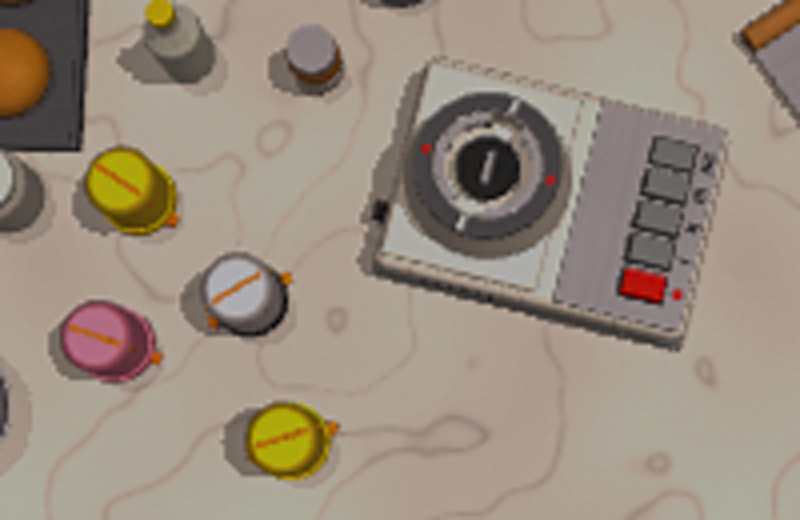

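View pics/sidez.png

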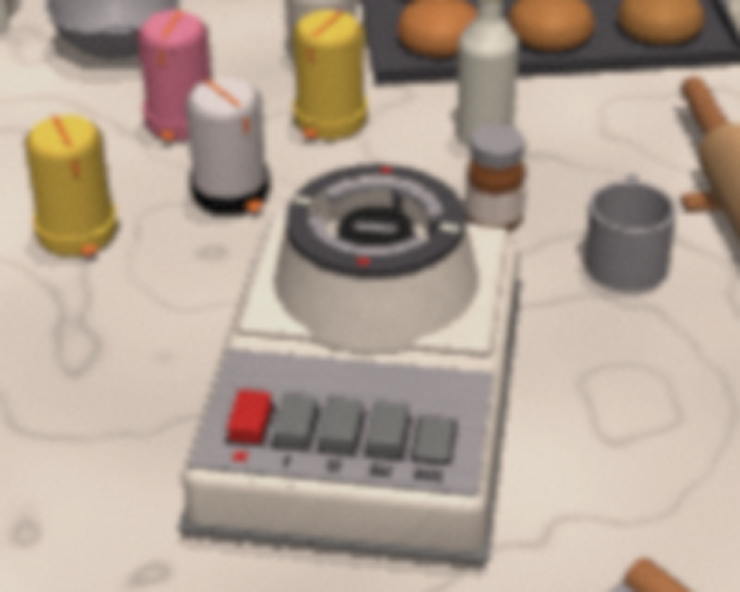

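Run:
```python
from h import *
ce=cam("top")
f=lambda x,y:((x+.5)/4-.5+200,(y+.5)/4-.5+150)
g={}
for n,x,y,z in [("dotL",427,149,.135),("dotR",550,181,.135),("line1",514,106,.135),("line2",461,223,.135),("stop",642,286,.085),("low",651,249,.085),("k3",659,216,.085),("k4",666,185,.085),("k5",674,154,.085),("cupA",213,303,.108),("cupB",261,272,.108),("cupC",239,287,.108),
 ("squeeze",160,15,.17),("spice",313,50,.085),("yel1",123,178,.108),("yel2",286,440,.108),("pink",97,335,.108)]:
    g[n]=unproj(ce,f(x,y),z); print(n,g[n].round(4))
a=lambda v:np.degrees(np.arctan2(v[1],v[0]))
print("mill yaw dots",a(g["dotL"]-g["dotR"]),"lines",a(g["line2"]-g["line1"]),"keys",a(g["stop"]-g["k5"])-90)
c=(g["dotL"]+g["dotR"])/2;print(c,(g["line1"]+g["line2"])/2,"cup yaw",a(g["cupB"]-g["cupA"]))
print(np.linalg.norm(g["dotL"]-g["dotR"]),np.linalg.norm(g["line1"]-g["line2"]),np.linalg.norm(g["k5"]-g["stop"]))
```

```text
dotL [0.5794 0.0651 0.135 ]
dotR [ 0.5514 -0.0463  0.135 ]
line1 [ 0.6203 -0.0133  0.135 ]
line2 [0.512  0.0335 0.135 ]
stop [ 0.4632 -0.1338  0.085 ]
low [ 0.4977 -0.1423  0.085 ]
k3 [ 0.5287 -0.15    0.085 ]
k4 [ 0.558  -0.1567  0.085 ]
k5 [ 0.5876 -0.1644  0.085 ]
cupA [0.4401 0.2574 0.108 ]
cupB [0.4689 0.2149 0.108 ]
cupC [0.4549 0.2344 0.108 ]
squeeze [0.6919 0.3056 0.17  ]
spice [0.6834 0.1759 0.085 ]
yel1 [0.5541 0.3446 0.108 ]
yel2 [0.3181 0.1874 0.108 ]
pink [0.4098 0.361  0.108 ]
mill yaw dots 75.88376347569654 lines 156.64581933794125 keys 76.19587176019868
[0.56539953 0.0094272  0.135     ] [0.5661606  0.01009924 0.135     ] cup yaw -55.87743080226963
0.11491300313459422 0.11787896400882227 0.12810970092850923
```

Run:
```python
from h import *
r=lambda p,y: (lambda q: None if q is None else np.round(q,1).tolist())(robot.inverse_kinematics(p,[180,0,y]))
for y in (166,-14): print("key",y,r([.463,-.134,.25],y),r([.463,-.134,.09],y), r([.498,-.142,.09],y))
for y in range(-180,180,20): print(y,"cup",r([.455,.234,.08],y),"col",r([.566,.010,.2],y))
```

```text
key 166 [44.5, 12.7, -36.1, 95.5, 7.8, 74.3, 82.9] [42.0, 22.9, -35.0, 108.3, 16.0, 53.7, 75.6] [40.2, 26.6, -34.3, 102.9, 17.8, 55.9, 74.6]
key -14 [32.4, 11.0, -21.5, 95.9, 4.2, 73.9, -93.8] [29.2, 20.2, -18.5, 108.8, 8.0, 52.3, -97.2] [27.2, 23.7, -17.0, 103.4, 8.3, 54.1, -97.3]
-180 cup [7.3, 31.4, -49.1, 104.1, 27.8, 57.4, 36.8] col [28.3, 27.7, -44.7, 87.2, 20.0, 73.3, 71.1]
-160 cup [8.7, 32.3, -51.4, 104.1, 29.5, 58.1, 55.5] col [37.4, 34.2, -61.7, 86.9, 30.5, 77.2, 83.0]
-140 cup [14.6, 37.4, -61.7, 103.9, 37.3, 61.9, 69.0] col [37.4, 34.2, -61.7, 86.9, 30.5, 77.2, 103.0]
-120 cup [14.6, 37.4, -61.7, 103.9, 37.3, 61.9, 89.0] col [37.4, 34.2, -61.7, 86.9, 30.5, 77.2, 123.0]
-100 cup [14.6, 37.4, -61.7, 103.9, 37.3, 61.9, 109.0] col [37.4, 34.2, -61.7, 86.9, 30.5, 77.2, 143.0]
-80 cup [14.6, 37.4, -61.7, 103.9, 37.3, 61.9, 129.0] col [-45.0, 33.1, 64.6, 90.1, -30.5, 76.3, -146.7]
-60 cup [-74.6, 36.9, 64.6, 107.1, -38.2, 61.2, -144.6] col [16.1, 23.6, -26.0, 87.7, 10.7, 71.1, -161.5]
-40 cup [-61.8, 27.6, 43.1, 106.7, -22.9, 54.7, -138.4] col [17.9, 24.1, -28.7, 87.6, 11.9, 71
[... 327 characters left out ...]
p [5.5, 30.3, -46.3, 104.2, 25.9, 56.7, -101.6] col [25.3, 26.4, -39.9, 87.3, 17.4, 72.6, -66.9]
60 cup [3.8, 29.5, -43.8, 104.2, 24.2, 56.1, -80.1] col [26.8, 27.0, -42.3, 87.3, 18.7, 72.9, -47.9]
80 cup [5.9, 30.5, -46.9, 104.2, 26.3, 56.8, -61.9] col [27.6, 27.4, -43.5, 87.3, 19.3, 73.1, -28.4]
100 cup [6.4, 30.8, -47.7, 104.1, 26.9, 57.0, -42.3] col [28.3, 27.7, -44.7, 87.2, 20.0, 73.3, -8.9]
120 cup [7.0, 31.2, -48.5, 104.1, 27.4, 57.2, -22.8] col [29.0, 28.1, -45.9, 87.2, 20.6, 73.5, 10.6]
140 cup [7.5, 31.5, -49.4, 104.1, 28.1, 57.5, -3.3] col [29.7, 28.4, -47.1, 87.2, 21.3, 73.7, 30.1]
160 cup [7.6, 31.5, -49.5, 104.1, 28.1, 57.5, 16.6] col [28.6, 27.9, -45.3, 87.2, 20.3, 73.4, 50.9]
```

Run:
```python
from h import *
fingers.gripper_to(0.0)
robot.move_to([.463,-.134,.26],[180,0,166])
p=pose(); f=vision.grab_frame("wrist")
np.savez("w1.npz",p=p[0],R=p[1]); cv2.imwrite("pics/w1.png",f[:,:,::-1])
print(robot.current_time_s(),p[0],robot.current_eef_rot(),robot.current_finger_gap())
ce=cam("wrist",p)
for n,P in dict(stop=[.4632,-.1338,.085],low=[.4977,-.1423,.085],collar=[.566,.010,.135]).items(): print(n,proj(ce,P).round(1))
```

```text
3.2667 [ 0.46269661 -0.13547682  0.25984777] [-1.79972381e+02 -1.81095438e-02  1.65827292e+02] 0.0066851790256779895
stop [319.  188.6]
low [319.1 222.3]
collar [502.8 271.8]
```

View pics/w1.png

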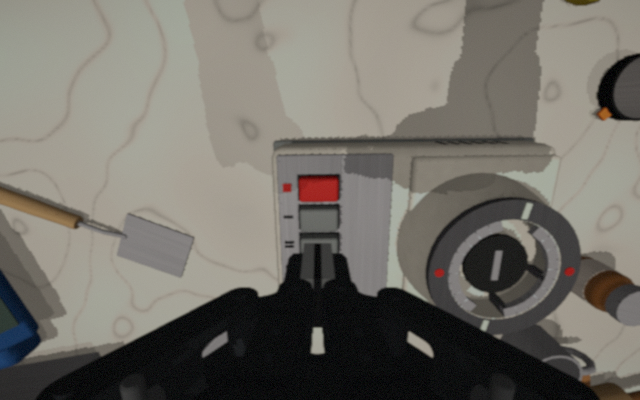

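Run:
```python
from h import *
d=np.load("w1.npz");ce=cam("wrist",(d["p"],d["R"]))
im=cv2.imread("pics/w1.png").astype(int)
b,g,r=im[...,0],im[...,1],im[...,2]
m=((r>110)&(r>2*g)&(r>2*b)).astype(np.uint8)
n,l,s,c=cv2.connectedComponentsWithStats(m)
for i in range(1,n):
    if s[i,4]>15: print(s[i],c[i].round(1), unproj(ce,c[i],.085).round(4),unproj(ce,c[i],.135).round(4))
m=((im.min(2)>150)).astype(np.uint8)
cv2.imwrite("pics/w1z.png",cv2.resize(cv2.imread("pics/w1.png")[160:350,270:600],None,fx=2.4,fy=2.4,interpolation=cv2.INTER_CUBIC))
```

```text
[299 179  39  23 870] [317.9 189.8] [ 0.4641 -0.1351  0.085 ] [ 0.4522 -0.1322  0.135 ]
[283 184   8   8  60] [286.5 187.4] [ 0.4541 -0.1648  0.085 ] [ 0.4439 -0.1569  0.135 ]
[435 269   9   8  63] [439.  272.6] [ 0.5848 -0.0311  0.085 ] [ 0.5528 -0.0455  0.135 ]
[565 268  10   8  59] [569.1 271.3] [0.6173 0.1046 0.085 ] [0.5799 0.0676 0.135 ]
```

View pics/w1z.png

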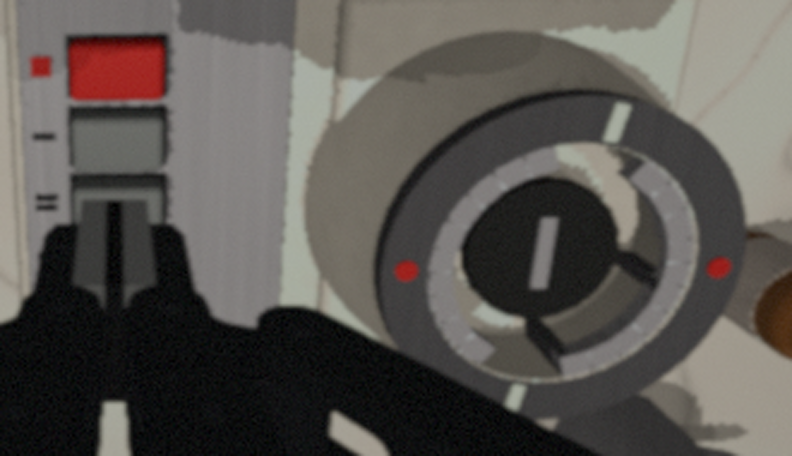

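Run:
```python
from h import *
O=[180,0,166.3]
robot.line_to([.464,-.1345,.125],O,velocity=0.2)
print(robot.current_tool_pos(),robot.current_contact_force())
s=robot.line_to([.464,-.1345,.080],O,velocity=0.03,f_stop=12)
print(s,robot.current_tool_pos(),robot.current_contact_force(),robot.current_time_s())
```

```text
[ 0.46489243 -0.13478167  0.12588546] [-0.38138622  0.46387843  0.21562295]
True [ 0.46394395 -0.13448562  0.0910351 ] [-1.82218286  0.48563555  7.81771414] 5.1667
```

Run:
```python
from h import *
robot.line_to([.464,-.1345,.14],velocity=0.2)
robot.move_to([.43,-.04,.30],[180,0,145])
for n in("side","top"):
    f=vision.grab_frame(n); cv2.imwrite(f"pics/{n}1.png",f[:,:,::-1])
f=cv2.imread("pics/side1.png")[210:300,250:380]
cv2.imwrite("pics/side1z.png",cv2.resize(f,None,fx=6,fy=6,interpolation=cv2.INTER_CUBIC))
f=cv2.imread("pics/top1.png")[130:280,200:400]
cv2.imwrite("pics/top1z.png",cv2.resize(f,None,fx=4,fy=4,interpolation=cv2.INTER_CUBIC))
p=pose(); f=vision.grab_frame("wrist"); cv2.imwrite("pics/w2.png",f[:,:,::-1])
np.savez("w2.npz",p=p[0],R=p[1]);print(robot.current_time_s())
```

```text
6.5
```

View pics/side1z.png

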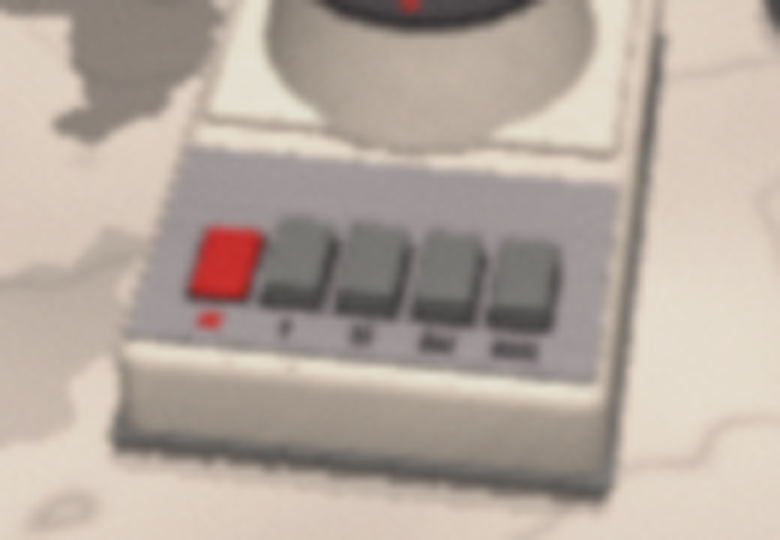

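View pics/w2.png

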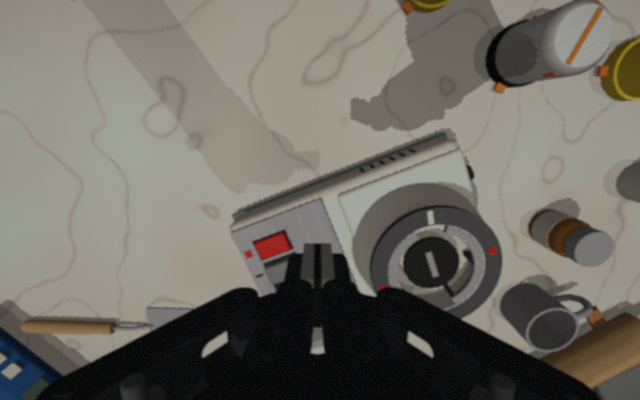

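Run:
```python
from h import *
fingers.gripper_to(1.0)
robot.move_to([.455,.234,.25],[180,0,110])
p=pose(); f=vision.grab_frame("wrist"); cv2.imwrite("pics/w3.png",f[:,:,::-1])
np.savez("w3.npz",p=p[0],R=p[1]);print(robot.current_time_s(),p[0],robot.current_eef_rot())
cv2.imwrite("pics/w3z.png",cv2.resize(f[100:300,200:440,::-1],None,fx=3,fy=3,interpolation=cv2.INTER_CUBIC))
print(proj(cam("wrist",p),[.455,.234,.108]))
```

```text
8.575 [0.45560067 0.23280469 0.24994757] [1.79995969e+02 6.70170822e-02 1.09868192e+02]
[317.77019373 195.15664641]
```

View pics/w3.png

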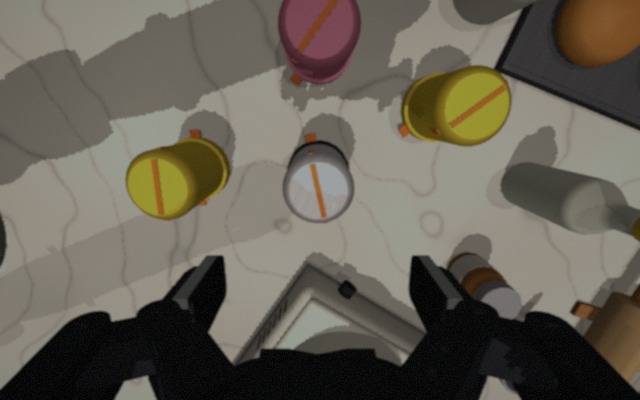

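View pics/w3z.png

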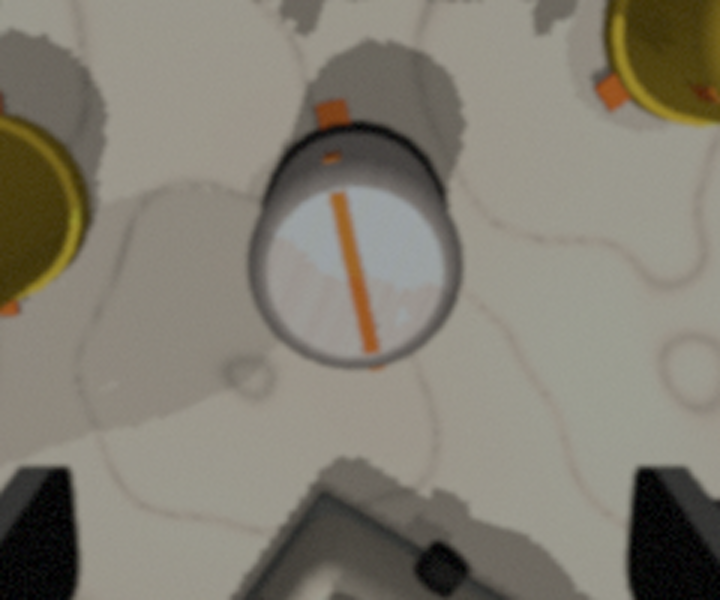

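Run:
```python
from h import *
d=np.load("w3.npz");ce=cam("wrist",(d["p"],d["R"]))
f=lambda x,y:((x+.5)/3-.5+200,(y+.5)/3-.5+100)
a=unproj(ce,f(339,196),.108);b=unproj(ce,f(373,352),.108);c=unproj(ce,f(356,274),.108)
print(a,b,c,(a+b)/2,np.linalg.norm(a-b),np.degrees(np.arctan2(*(b-a)[1::-1])))
# lug ends near floor z=.0105, tip middle
l=unproj(ce,f(331,100),.0105); print(l, np.linalg.norm(l-c), np.degrees(np.arctan2(*(c-l)[1::-1])))
print(unproj(ce,f(356,124),.022))
```

```text
[0.44163382 0.25786788 0.108     ] [0.46732966 0.21663211 0.108     ] [0.45416822 0.23775311 0.108     ] [0.45448174 0.23724999 0.108     ] 0.048586681600539 -58.0711318347533
[0.4303477  0.27596703 0.0105    ] 0.10739632335021129 -58.06277684343073
[0.44205446 0.27168055 0.022     ]
```

Run:
```python
from h import *
c=[.4545,.2370]; O=[180,0,150]
robot.move_to([*c,.18],O)
robot.line_to([*c,.073],O,velocity=0.12)
print(robot.current_tool_pos(),robot.current_contact_force())
fingers.gripper_to(0.3,force=70)
robot.pause(.2)
print(robot.current_finger_gap(),robot.current_finger_gap()*.085,robot.current_tool_pos(),robot.current_contact_force(),robot.current_time_s())
f=vision.grab_frame("wrist"); cv2.imwrite("pics/w4.png",f[:,:,::-1])
```

```text
[0.45508592 0.23759758 0.0738083 ] [-0.53578957  0.06845044 -0.69540087]
0.7559021699808172 0.06425168444836947 [0.45531639 0.23737262 0.07433044] [-1.34056087 -1.78881799  5.37631279] 10.75
```

View pics/w4.png

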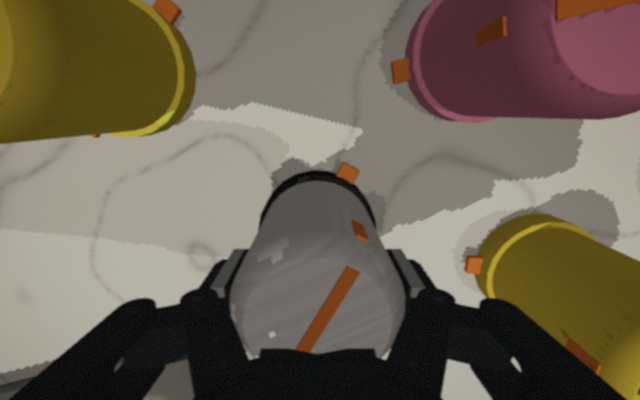

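Run:
```python
from h import *
im=cv2.imread("pics/w4.png")
cv2.imwrite("pics/w4z.png",cv2.resize(im[140:360,210:430],None,fx=3.4,fy=3.4,interpolation=cv2.INTER_CUBIC))
p=pose();ce=cam("wrist",p);np.savez("w4.npz",p=p[0],R=p[1])
print(robot.current_eef_rot())
for c in ([.4545,.2370],[.4552,.2373]):
  for yaw in (-58,):
    a=np.radians(yaw);u=np.array([np.cos(a),np.sin(a)])
    v=np.array([-u[1],u[0]])
    for nm,q,z in [("lug outer mid top",-.045*u,.013),("lugcorner+",-.045*u+.006*v,.013),("lugcorner-",-.045*u-.006*v,.013),("line end",-.0243*u,.108),("line+end",.0243*u,.108),("far base top",np.array([-.866,.5])*.0365,.02),("far base bottom",np.array([-.866,.5])*.0365,.0)]:
        print(nm,proj(ce,[*(np.array(c)+q),z]).round(1))
```

```text
[1.79913043e+02 9.63964129e-02 1.49986290e+02]
lug outer mid top [350.8 167.6]
lugcorner+ [359.4 172.2]
lugcorner- [342.1 163. ]
line end [349.7 272.5]
line+end [284.1 377.2]
far base top [315.9 175.1]
far base bottom [316.  169.1]
lug outer mid top [351.8 168.3]
lugcorner+ [360.3 172.9]
lugcorner- [343.1 163.7]
line end [351.5 273.8]
line+end [285.8 378.2]
far base top [316.9 175.9]
far base bottom [316.9 169.8]
```

View pics/w4z.png

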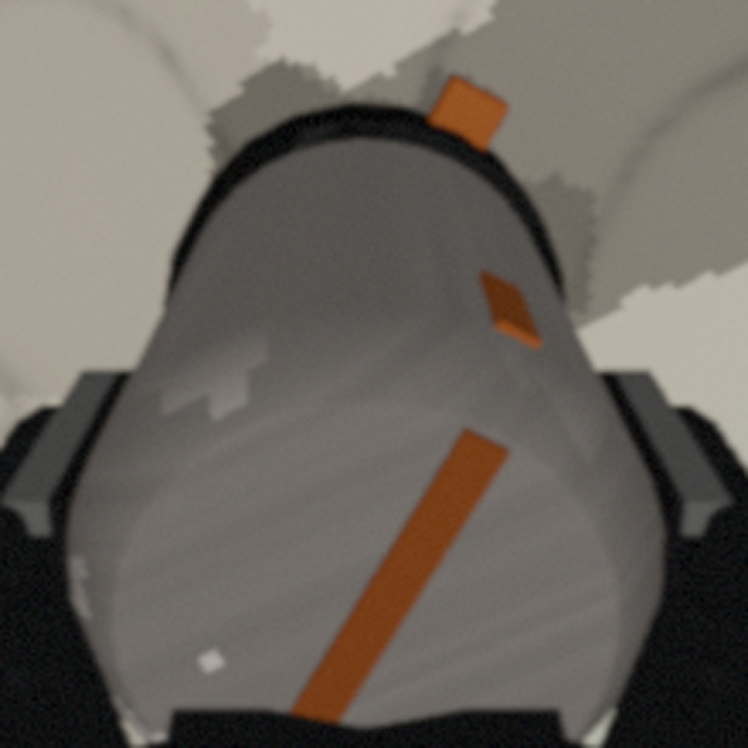

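Run:
```python
from h import *
P=[.5672,.0106]; O=[180,0,-175.7]
robot.line_to([.4553,.2374,.26],velocity=0.2)
robot.move_to([*P,.26],O)
robot.line_to([*P,.222],O,velocity=0.1)
robot.pause(.1)
print(robot.current_tool_pos(),robot.current_eef_rot(),robot.current_contact_force(),robot.current_torque(),robot.current_time_s(),robot.current_finger_gap())
for n in("wrist","side","top"):
    f=vision.grab_frame(n); cv2.imwrite(f"pics/{n}5.png",f[:,:,::-1])
f=cv2.imread("pics/side5.png")[120:300,230:410]
cv2.imwrite("pics/side5z.png",cv2.resize(f,None,fx=3.3,fy=3.3,interpolation=cv2.INTER_CUBIC))
```

```text
[0.56771362 0.0112787  0.22295463] [ 1.79982998e+02  1.04834550e-01 -1.75666680e+02] [-0.4464028  -0.12440725 -4.72432187] [-0.03031175 -0.01524413  0.00677501] 13.5083 0.7546403488766891
```

View pics/wrist5.png

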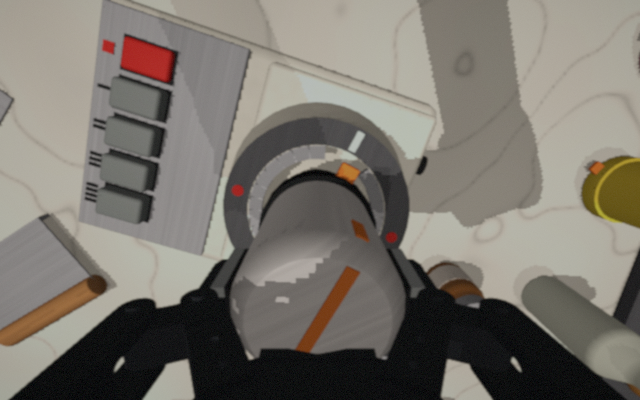

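View pics/side5z.png

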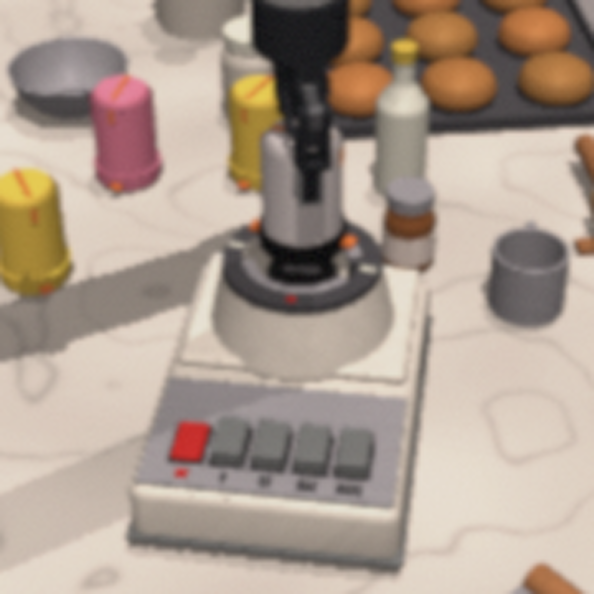

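Run:
```python
from h import *
p=pose();ce=cam("wrist",p)
im=cv2.imread("pics/wrist5.png").astype(int)
b,g,r=im[...,0],im[...,1],im[...,2]
m=((r>110)&(r>2.2*g)&(r>2.2*b)).astype(np.uint8)
n,l,s,c=cv2.connectedComponentsWithStats(m)
D=[]
for i in range(1,n):
    if s[i,4]>12:
        q=unproj(ce,c[i],.135);print(s[i],c[i].round(1),q.round(4))
        if 215<c[i][0]<410 and s[i,4]<120: D.append(q)
D=np.array(D);print(D.mean(0),np.degrees(np.arctan2(*(D[1]-D[0])[1::-1])))
# lug outer corners observed -> where
z=p[0][2]-.0743+.013
cv2.imwrite("pics/w5z.png",cv2.resize(cv2.imread("pics/wrist5.png")[110:260,220:420],None,fx=4,fy=4,interpolation=cv2.INTER_CUBIC))
w=unproj(ce,(357.5,141),.135);print("line",w,np.degrees(np.arctan2(*(w-D.mean(0))[1::-1])),np.linalg.norm(w-D.mean(0)))
np.savez("w5.npz",p=p[0],R=p[1])
```

```text
[ 121   37   51   45 1537] [146.   58.8] [ 0.4715 -0.1039  0.135 ]
[103  40  11  13 112] [108.   46.2] [ 0.466  -0.1269  0.135 ]
[232 185  12  11 105] [237.3 190. ] [ 0.5523 -0.0465  0.135 ]
[387 233   9   9  66] [391.  237.1] [0.5795 0.0668 0.135 ]
[0.56590623 0.01015809 0.135     ] 76.4515878265371
line [0.51202519 0.03435749 0.135     ] 155.81389196426377 0.059065876212776584
```

View pics/w5z.png

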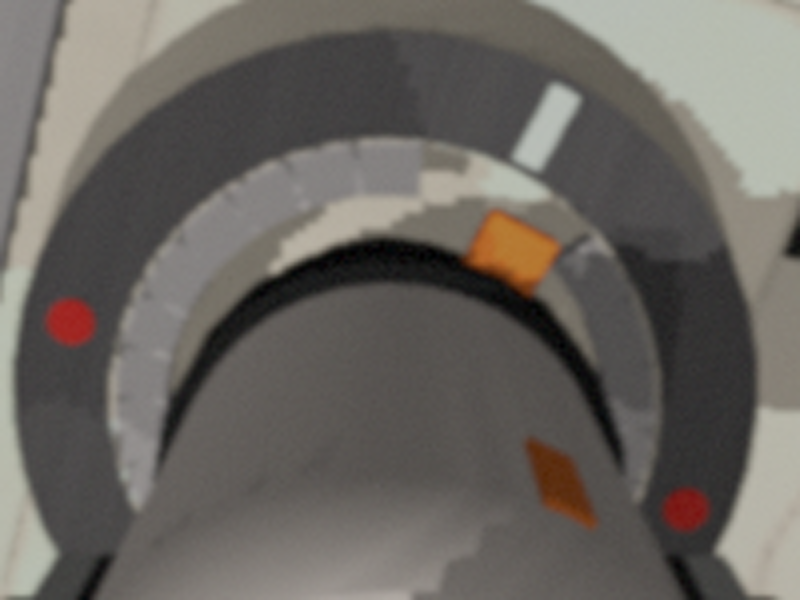

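Run:
```python
from h import *
d=np.load("w5.npz");ce=cam("wrist",(d["p"],d["R"]))
f=lambda x,y:((x+.5)/4-.5+220,(y+.5)/4-.5+110)
z=d["p"][2]-.0743+.013
a=unproj(ce,f(495,208),z);b=unproj(ce,f(562,240),z)
m=(a+b)/2;v=(b-a)[:2];L=np.linalg.norm(v);n=np.array([v[1],-v[0]])/L
c=np.array([.566,.0103])
if np.dot(n,m[:2]-c)<0:n=-n
print(L,"lug dir",np.degrees(np.arctan2(n[1],n[0])),"cup centre",m[:2]-.045*n, d["p"])
```

```text
0.011362531529106917 lug dir 158.9755559412931 cup centre [0.56680046 0.01287343] [0.56762703 0.01082934 0.22278307]
```

Run:
```python
from h import *
P=[.567,.0103]; O=[180,0,-175.7]
s=robot.line_to([*P,.197],O,velocity=0.05,f_stop=8)
print(s,robot.current_tool_pos(),robot.current_contact_force(),robot.current_time_s())
```

```text
False [0.56682419 0.01017351 0.19701634] [-0.62672856  0.101039   -4.40902833] 14.3083
```

Run:
```python
from h import *
P=[.567,.0103]; O=[180,0,-175.7]
s=robot.line_to([*P,.1858],O,velocity=0.03,f_stop=22)
robot.pause(.1)
print(s,robot.current_tool_pos(),robot.current_contact_force(),robot.current_torque(),robot.current_time_s())
f=vision.grab_frame("wrist"); cv2.imwrite("pics/w6.png",f[:,:,::-1])
```

```text
False [0.56741649 0.01048596 0.18815209] [-4.43870518 -1.07749514  9.6790965 ] [-0.33770138  1.03945911 -0.00629539] 14.9333
```

View pics/w6.png

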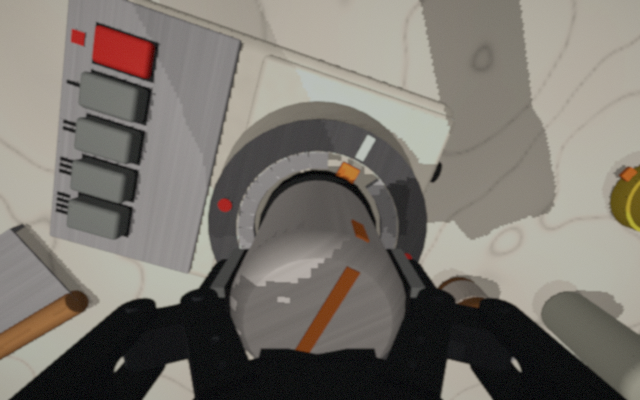

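Run:
```python
from h import *
C=np.array([.5657,.0102]);z=.1838
def P(y): a=np.radians(y); return [C[0]-.0006*np.cos(a),C[1]-.0006*np.sin(a),z]
y=-175.7
robot.line_to(P(y),[180,0,y],velocity=0.03)
print(robot.current_tool_pos(),robot.current_contact_force(),robot.current_torque())
t=robot.current_time_s()
for k in range(1,3):
    y=184.3-10*k
    try: s=robot.line_to(P(y),[180,0,y],velocity=0.02,f_stop=30)
    except Exception as e: print(repr(e)); break
    print(y,s,np.round(robot.current_tool_pos(),4),np.round(robot.current_eef_rot()[2],1),np.round(robot.current_contact_force(),1),np.round(robot.current_torque(),2),robot.current_time_s())
f=vision.grab_frame("wrist"); cv2.imwrite("pics/w7.png",f[:,:,::-1])
```

```text
[0.56735157 0.01046376 0.18675552] [-4.38799018 -1.94528395 11.22140514] [-0.36856787  0.98630809 -0.00352684]
174.3 False [0.5682 0.0108 0.1872] 174.2 [-2.1 -1.7 11. ] [-0.2   0.63 -0.18] 15.5583
164.3 False [0.5687 0.0109 0.1874] 164.3 [-1.3 -1.   9.5] [-0.2   0.48 -0.23] 15.8833
```

View pics/w7.png

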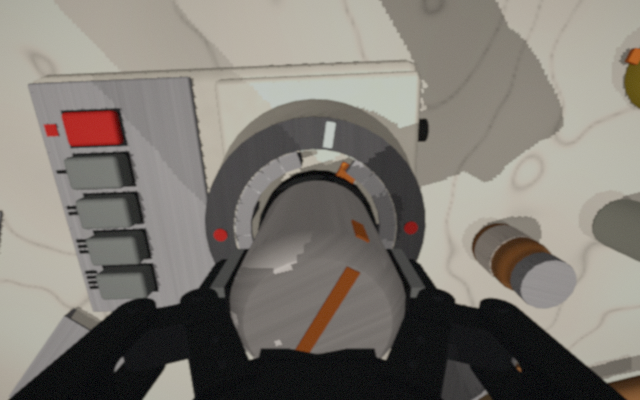

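Run:
```python
from h import *
C=np.array([.5657,.0102]);z=.1835
def P(y): a=np.radians(y); return [C[0]-.0006*np.cos(a),C[1]-.0006*np.sin(a),z]
for y in (154.3,144.3,134.3,124.3,114.3,108.3,104.3):
    try: s=robot.line_to(P(y),[180,0,y],velocity=0.02,f_stop=30)
    except Exception as e: print(repr(e)); break
    tq=np.array(robot.current_torque())
    print(y,s,np.round(robot.current_tool_pos(),4),np.round(robot.current_eef_rot()[2],1),np.round(robot.current_contact_force(),1),tq.round(2),robot.current_time_s())
    if abs(tq[2])>1.5: break
robot.pause(.2);print(robot.current_torque(),robot.current_eef_rot(),robot.current_contact_force())
f=vision.grab_frame("wrist"); cv2.imwrite("pics/w8.png",f[:,:,::-1])
```

```text
154.3 False [0.569  0.0108 0.1873] 154.3 [-1.3 -0.2  9.8] [-0.22  0.35 -0.16] 16.2583
144.3 False [0.5692 0.0107 0.1873] 144.3 [-0.7 -0.   9.5] [-0.2   0.33 -0.14] 16.5833
134.3 False [0.5693 0.0105 0.1874] 134.3 [-0.3 -1.1 10.1] [-0.19  0.3  -0.13] 16.9083
124.3 False [0.5692 0.0102 0.1874] 124.3 [ 0.2 -0.9 10. ] [-0.3   0.28 -0.14] 17.2333
114.3 False [0.5691 0.01   0.1873] 114.3 [-0.5 -0.5  9.3] [-0.3   0.33 -0.1 ] 17.5583
108.3 False [0.569  0.0099 0.1874] 108.3 [-0.6 -1.8 10.6] [-0.3   0.39 -0.11] 17.8167
104.3 False [0.5677 0.0105 0.1872] 104.3 [-2.6 -0.6 11.8] [-0.22  0.89  0.15] 18.0667
[-0.15828128  0.87508757  0.05900843] [1.79673865e+02 9.41117783e-02 1.04340919e+02] [-3.07710335 -0.43649985 11.22742219]
```

View pics/w8.png

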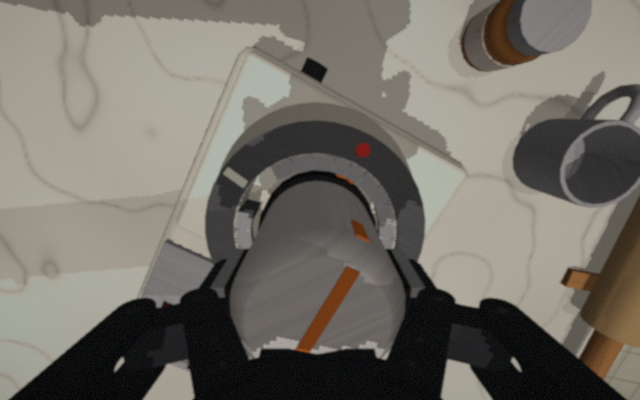

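Run:
```python
from h import *
C=np.array([.5657,.0102]);z=.1835
def P(y): a=np.radians(y); return [C[0]-.0006*np.cos(a),C[1]-.0006*np.sin(a),z]
for y in (103,102,101,100,99):
    s=robot.line_to(P(y),[180,0,y],velocity=0.02,f_stop=30)
    tq=np.array(robot.current_torque())
    print(y,s,np.round(robot.current_tool_pos(),4),np.round(robot.current_eef_rot()[2],1),np.round(robot.current_contact_force(),1),tq.round(2),robot.current_time_s())
    if abs(tq[2])>1.0: break
```

```text
103 False [0.5672 0.0107 0.1872] 103.1 [-3.7 -0.3 13. ] [-0.19  1.06  0.44] 18.5667
102 False [0.5669 0.0109 0.1872] 102.3 [-4.  -2.4 12.9] [-0.29  1.2   1.14] 18.8167
```

Run:
```python
from h import *
C=np.array([.5665,.0104])
y=102.5
robot.line_to([*C,.1915],[180,0,y],velocity=0.02)
print(np.round(robot.current_tool_pos(),4),np.round(robot.current_contact_force(),1),np.round(robot.current_torque(),2))
fingers.gripper_to(1.0)
robot.pause(.2)
print(np.round(robot.current_tool_pos(),4),np.round(robot.current_contact_force(),1),np.round(robot.current_torque(),2),robot.current_finger_gap())
robot.line_to([*C,.30],[180,0,y],velocity=0.12)
p=pose();np.savez("w9.npz",p=p[0],R=p[1])
for n in("wrist","side","top"):
    f=vision.grab_frame(n); cv2.imwrite(f"pics/{n}9.png",f[:,:,::-1])
f=cv2.imread("pics/side9.png")[120:300,230:410]
cv2.imwrite("pics/side9z.png",cv2.resize(f,None,fx=3.3,fy=3.3,interpolation=cv2.INTER_CUBIC))
print(robot.current_time_s())
```

```text
[0.567  0.0109 0.1907] [ 3.5  0.6 -6.5] [ 0.22 -1.06  0.95]
[0.5665 0.0102 0.1917] [ 0.6 -0.1 -0.1] [-0.01  0.01 -0.03] 1.002564327560462
21.125
```

View pics/wrist9.png

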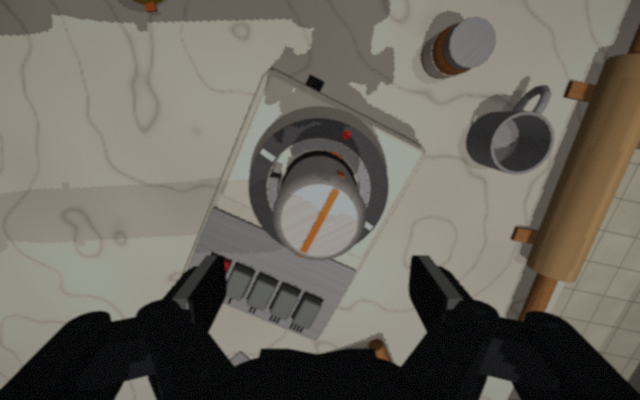

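View pics/side9z.png

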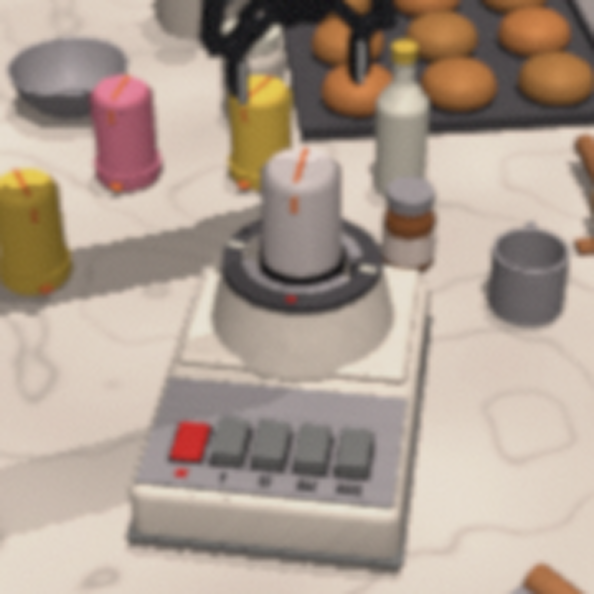

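Run:
```python
from h import *
d=np.load("w9.npz");ce=cam("wrist",(d["p"],d["R"]))
im=cv2.imread("pics/wrist9.png")
hsv=cv2.cvtColor(im,cv2.COLOR_BGR2HSV)
m=cv2.inRange(hsv,(5,120,90),(22,255,255)); m[:185]=0;m[255:]=0;m[:,:290]=0;m[:,350:]=0
ys,xs=np.nonzero(m);q=np.array([unproj(ce,(x,y),.226)[:2] for x,y in zip(xs,ys)])
c=q.mean(0);u,s,vt=np.linalg.svd(q-c);a=np.degrees(np.arctan2(vt[0][1],vt[0][0]))
print(len(q),c,a%180,np.ptp((q-c)@vt[0]))
b,g,r=[im[...,i].astype(int) for i in range(3)]
m=((r>110)&(r>2.2*g)&(r>2.2*b)).astype(np.uint8)
n,l,s,cc=cv2.connectedComponentsWithStats(m)
for i in range(1,n):
    if s[i,4]>8: print(s[i],unproj(ce,cc[i],.135).round(4))
```

```text
417 [0.56609318 0.0119218 ] 75.74088761873168 0.049428092698090335
[346 131   5   5  18] [0.5806 0.0689 0.135 ]
[225 263   4   6  15] [ 0.4905 -0.0875  0.135 ]
```

Run:
```python
from h import *
fingers.gripper_to(0.0)
C=[.566,.0110]
robot.line_to([*C,.262],velocity=0.12)
robot.pause(.2)
s=robot.line_to([*C,.236],velocity=0.015,f_stop=2)
print(s,robot.current_tool_pos(),robot.current_contact_force())
robot.line_to([*C,.30],velocity=0.2)
print(robot.current_time_s())
```

```text
True [0.56597236 0.01099974 0.2426288 ] [-0.43514299 -0.3983421   2.42522258]
24.1917
```

Run:
```python
from h import *
O=[180,0,166.3];K=[.4951,-.142]
robot.move_to([*K,.30],O)
robot.line_to([*K,.12],O,velocity=0.2)
robot.pause(.1)
s=robot.line_to([*K,.086],O,velocity=0.03,f_stop=12)
print(s,robot.current_tool_pos(),robot.current_contact_force())
robot.line_to([*K,.20],O,velocity=0.2)
robot.move_to([.40,-.25,.30],O)
print(robot.current_time_s())
for n in("wrist","side","top"):
    f=vision.grab_frame(n); cv2.imwrite(f"pics/{n}10.png",f[:,:,::-1])
f=cv2.imread("pics/side10.png")[150:300,240:400]
cv2.imwrite("pics/side10z.png",cv2.resize(f,None,fx=4,fy=4,interpolation=cv2.INTER_CUBIC))
```

```text
True [ 0.49505642 -0.14202113  0.09106203] [-2.14216626 -0.07911162  7.18379001]
28.9417
```

View pics/side10z.png

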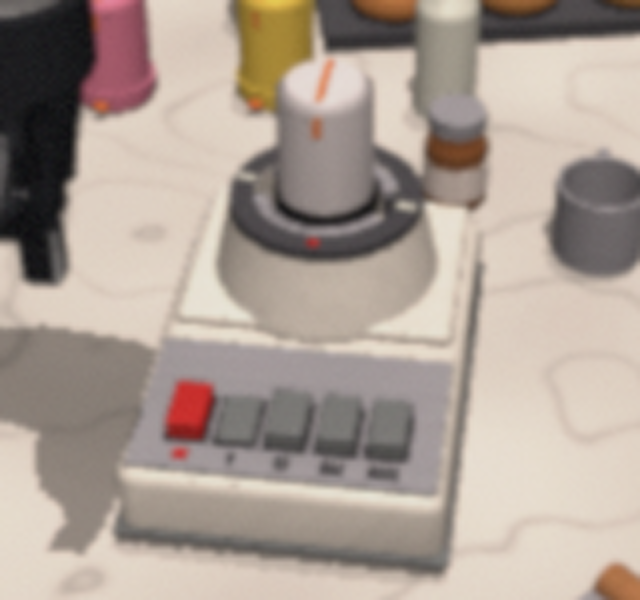

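View pics/top10.png

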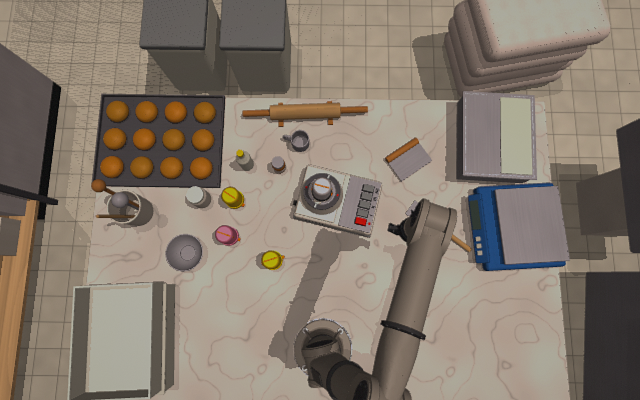

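The side view shows the red key up again, the lowest grey key next to it (crop pixel 240,420) down, and the other three up. The cup is locked on the collar with its line towards the red dot, and the other things are where they were.

Run:
```python
from h import *
workorder.close_job()
print(robot.current_time_s(),robot.current_contact_force())
```

```text
the job is handed in; nothing more can be done
the job is handed in; nothing more can be done
```

The job is done in the order asked and handed in at about 29 s of the 61 s allowed.

- **Stop key:** I pressed it about 11 mm down. The side picture then showed it held down and all four grey keys up.
- **Cup:** I gripped the cup with the black base, set it in the openings and pushed it down to about 32 mm with 10 to 13 N. I turned it 80° clockwise until the torque rose at the stop, then let go. Afterwards its line lay at 75.7° against the mill's 76.4°. A light touch on its top gave a centre height of about 36.6 mm above the collar, where the lock should be 37 mm.
- **Lowest speed key:** I pressed it after the cup was locked. The last side picture shows it down, the stop key up and the three higher keys up.
- **Bystanders:** As far as the last top picture shows, the other things are where they were.

**Disagreements:**
- The top camera placed the cup about 3 mm off the wrist camera. I used the wrist value, and the cup entered the openings without contact.
- Before I opened the jaws the arm was pulling up on the cup with about 2 N beyond its weight. The tool height then suggested only about 35.4 mm, so I made the touch check, which came out right.

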